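# Press an end cover home in the bench ratchet clamp and release it

### The job

Take the screwdriver out of the bench clamp and lay it on the table, then stand the terminal block whose grey end cover still sticks out between the clamp's jaws and let go of it. Push the swinging handle towards the other one until the cover is fully home and the ratchet holds the jaws shut by itself, then press the other handle's round pad down so that the teeth let go and the jaws spring wide open. Leave the block standing in the open jaws, and the finished block and everything else where they are.

Things in the scene. Friction and masses are not known exactly. Their poses are not given: they have to be found in the camera images.
- clamp: scissor clamp fixed flat on the table (place and yaw vary). Origin on the table under its vertical pivot pin; +x towards the jaws, -x towards the handles, z up. Base plate 8 mm thick, x -50 to 165, y -68 to 68 mm. Fixed jaw at +y: pad face at y 44, x 70 to 130, z 10 to 36 mm. Jaw arms bow out from the pivot to (45, +-52) mm, so the plate between them is free; all is under z 50 mm.
- lever (a joint): swinging handle and jaw, rad: 0 = wide open (a light spring, 1 to 3 N at the handle, returns it), grows as its handle is pushed towards the other handle (counter-clockwise from above about the pivot). Clicks past ratchet teeth at about 0.17, 0.23 and 0.29 and stays. With the block in the jaws the cover is home at about 0.305; end stop 0.33. Closing takes 5 to 15 N at the handle.
- lever_push (a point): point on the axis of the swinging handle, 139 mm from the pivot, 39 mm above the table, moving with it: push here. The handle is a round black bar 18 mm thick, 70 to 170 mm from the pivot, underside at z 30 mm, on the clamp's +y side; it swings level and nothing is under it.
- catch (a joint): the other (non-swinging) handle, which bears the ratchet teeth, rad: 0 = up, teeth meet; grows as its end is pressed down (sideways to the swing); teeth are free above about 0.05; stop at 0.09 (11 mm at the pad). Springy: about 2 N to start, 7 N at the stop.
- catch_pad (a point): centre of the top of the round black pad (38 mm across) on the end of the catch handle, 33 mm above the table, at about (-152, -39) mm in the clamp's frame: press down here.
- nest (a point): point on the plate's top (z 8 mm) at clamp (105, 0): the middle of the shut jaws. The swinging jaw is the -y one and ends in an upright round nose 20 mm thick, z 10 to 38: shut, it touches at clamp (105, -44); wide open its face is at about (84, -73) mm. So the middle of the open mouth is at about clamp (102, -15) mm and it is about 117 mm wide.
- unit: the block to work on: black terminal block, 36 (own x) x 85 (own y) x 48 mm, standing on the table; its lower 30 mm are a full box, with a 14 mm thick ridge above at +x. Origin at the centre of its underside. Grip it across the 36 mm sides near the middle. On its +y end slides a grey cover plate (41 x 4 x 48 mm) with thin cheeks. About 0.2 kg.
- unit_cover (a joint): how far that cover stands off home, m: starts at 0.012 to 0.015; 0 = home. It slides stiffly, about 6 N. Length over block and cover is 89 mm plus this value, reaching from own y -42.5 to own y +46.5 plus this value.
- done: a second, finished block of the same make, its cover already home; it and the unit may change places. Leave it alone.
- done_cover (a joint): cover of the finished block, m: 0 = home.
- screwdriver: slim screwdriver, 150 mm along its own x, lying on the clamp's plate between the jaws, sticking out of the mouth. Origin at mid-length, on its underside; the thick handle (18 mm round) reaches from own x +15 to +75, the thin blade points to own -x. 0.04 kg. Lay it on free table, its middle at least 130 mm from the nest and all of it beyond x 0.42 (tools lie in front) and y -0.18 (a cord).
- oil_bottle: white bottle, 44 mm across, 120 tall, loose, beside the fixed jaw; origin under its centre. Not to be moved.
- red_tin: red tin, 56 mm across, 72 tall, loose, beside the pivot; origin under its centre. Not to be moved.
- tape_roll: black tape roll, 67 mm across, 19 high, behind the pivot, does not move; origin under its centre.
- small_block: smaller black terminal block without a cover, 33 x 55 x 46 mm, loose; origin under its centre. Not to be moved.
Things that resemble listed ones, but are neither listed nor needed, are in the scene too. Leave any turquoise look-alike of the unit alone.

How it is judged:
On the way, in this order (a step that is already met when the one before it is completed fails the run):
1. the screwdriver lies on the table clear of the clamp, and the block stands upright between the open jaws, its cover still sticking out, let go (x of unit in the frame of clamp between 0.08 and 0.13 m and y of unit in the frame of clamp between -0.05 and 0.03 m and angle between unit's own z axis and vertical below 0.12 rad and height (world z) of unit below 0.013 m and angle between the y axis of unit and the y axis of clamp, either way round below 0.35 rad and horizontal distance between screwdriver and nest above 0.12 m and height (world z) of screwdriver below 0.02 m and value of joint unit_cover above 0.008 m and value of joint lever below 0.06 rad and contact force between the fingers and unit below 0.2 N and linear speed of unit below 0.03 m/s), for 0.2 s.
2. the cover is home and the ratchet holds the jaws shut at its last tooth with the robot's hand off both handles (value of joint unit_cover below 0.003 m and value of joint lever above 0.275 rad and contact force between the fingers and lever below 0.2 N and contact force between the fingers and catch below 0.2 N and value of joint catch below 0.02 rad), for 0.2 s.
3. the catch handle is pressed and the jaws spring open (value of joint lever below 0.06 rad), for 0.2 s.
At the end, for the whole second after the job is handed in: the jaws are open (lever under 0.06), the catch up, the block stands upright at rest between the jaws with its cover within 3 mm of home, and the screwdriver lies on the table, its middle over 120 mm from the nest (x of unit in the frame of clamp between 0.08 and 0.13 m and y of unit in the frame of clamp between -0.05 and 0.03 m and angle between unit's own z axis and vertical below 0.12 rad and height (world z) of unit below 0.013 m and angle between the y axis of unit and the y axis of clamp, either way round below 0.35 rad and horizontal distance between screwdriver and nest above 0.12 m and height (world z) of screwdriver below 0.02 m and value of joint unit_cover below 0.003 m and value of joint lever below 0.06 rad and value of joint catch below 0.02 rad and linear speed of unit below 0.02 m/s and linear speed of screwdriver below 0.03 m/s); the robot touches nothing.
It fails at once if the finished block is moved by over 2 cm (distance of done from where it was at the start of the episode above 0.02 m).
It fails at once if the bottle, tin or small block is moved by over 3 cm or knocked over (distance of any of oil_bottle, red_tin, small_block from where it was at the start of the episode above 0.03 m or angle between any of oil_bottle, red_tin's own z axis and vertical above 0.5 rad).
It also fails if it takes over 67 s, if anything falls off the work surface, if the arm or the gripper's body presses on something with over 40 N, if the wrist force passes 120 N, or if a joint passes its speed limit or range.

### The arm

A 6-joint arm with a two-finger parallel gripper is mounted at the origin on a cart in front of the work surface, level with it; the furniture and walls round the work are solid. World frame = base frame: x ahead of the robot, y to its left, z up, the work surface at z = 0. Lengths are in m, angles in rad, forces in N, time in s.
With the tool pointing down it reaches from about 0.275 to 0.85 m from the base axis. Payload 19 kg.
Tool frame: the origin (TCP) lies between the finger pads; the fingertips stand 11 mm ahead of it and the grasp point (between the pads) lies 8 mm behind it (r.tcp_to_tips is the z of the fingertips in the tool frame, in m); z points along the fingers, y is the line along which they close (so a half turn about z gives the same grasp; the last joint's range is limited). The gripper opens to 85 mm and grips with 20 to 120 N. Pads are 22 mm wide; open, the fingers measure 114 mm over their backs; the gripper's body (76 mm by 85 mm) begins 54 mm behind the grasp point. The pads swing forward as they close: fully open they stand 13 mm farther back than shut.
Start: joints at [1.172, 0.15, 1.437, -0, 1.554, -0.134], TCP at [0.15, 0.555, 0.242] pointing down, gripper open.
Joint ranges: [-2.8, 2.8], [-0.68, 2.1], [0.12, 2.68], [-1.39, 4.53], [0.16, 2.79], [-2.81, 2.81]. Speed limits (rad/s): [1.89, 1.89, 2.22, 3.01, 3.01, 3.01].

### API

Orientations are given as a unit quaternion [w, x, y, z].
In Python, from plant import r, eyes gives the robot as it stands.
- The arm moves only by the shell command python3 -m creep 'ROWS' [OPENING] [FORCE]. ROWS is a JSON object of lists of equal length, an entry for each row: "offset": the shift along the tool's x, y, z in units of 30 mm (1.0 is 30 mm), a list of three; "turn": the turn about the tool's z in units of 6 degrees (1.0 is 6 degrees). A call has exactly 10 rows; each row is the pose to reach, as a shift and turn from the pose commanded when the call began, along the tool's axes at that moment; what a row does not reach only later rows make up. A row lasts 1/10 s, in which the tool goes at most 50 mm and 8.59 degrees, less where a joint would pass 70% of its speed; a pose out of reach is approached as far as the arm can. A call with a gripper value outside its range is refused whole. OPENING is the finger opening in mm, from 0 to 85.4, set as the call begins (- or left out, the last holds). The fingers move at their own pace and stop on an object; FORCE is the grip in N (left out, the last holds). Time passes only in rows, so rows that repeat a pose let the fingers close, or fill a call up. It gives the time, the measured TCP pose, the force, the opening and the grip force at its end, in the units of the state.
- r.get_obs(): the state, without advancing time (a new reading comes with each control period).
- eyes.grab_frame(name): name is "side" or "top" or "wrist"; returns the picture (480x640x3 uint8, red, green, blue); there is no depth.
- eyes.camera_params(name): a dict with "fov_y" (degrees; the focal length in pixels is half the picture's height over the tangent of half this angle, whatever the lens; pixels are square), "cx", "cy" (the principal point, pixels), "rvec" (rotation vector, rad) and "tvec" (3), from world to camera coordinates, as OpenCV has them; the wrist camera has in their place "hand_eye" (4x4, takes a point from camera to tool coordinates, whose origin is the TCP and whose axes are the flange's). Camera axes: x right, y down, z forward; pixel columns grow to the right and rows downward; lengths in m; the calibration is good to about 2 mm. A picture is of the moment at which its call begins: read the wrist's pose just before it. camera_params takes no time and is no camera call.
- r.sign_off(): hands the job in; it is judged then, once.
The state is a dict: "time": time; "qpos": joint angles; "qd": joint speeds; "effort": joint torques, N m; "eef_pos": TCP position; "eef_rot": TCP orientation; "contact_force": force on the tool from outside, world axes, zero at the start; "moment": the same for the moment, N m; "width": finger opening in m; "finger_force": force on a finger pad.
Only numpy, scipy, OpenCV 4.12 (cv2) and the standard library are available. Lean on these libraries where they do the work, as an engineer would, in place of code of your own. Each camera call takes 0.05 s, during which the arm holds its last target. There are 200 camera calls.

## Working session

There is one attempt and no reset: what is moved stays moved. The work goes in short steps, Python scripts to look and compute and a shell command to move; the robot and the scene stay as the last step left them, time stands still between calls to the robot, and variables do not carry over. Pictures are saved under pics/ and viewed, at most 10 in all, crops included, and the job is handed in when it is done.

```bash
ls; mkdir -p pics; python3 - <<'E'
from plant import r,eyes
import cv2,numpy as np
for n in ("top","side"):
    im=eyes.grab_frame(n); cv2.imwrite(f"pics/{n}0.png",im[:,:,::-1])
    p=eyes.camera_params(n); R=cv2.Rodrigues(np.array(p["rvec"]))[0]
    print(n,p,"pos",-R.T@np.array(p["tvec"]))
print(eyes.camera_params("wrist")); print(r.get_obs(), r.tcp_to_tips)
E
```

```text
pics
top {'fov_y': 50.251951245689455, 'cx': 319.42890129878094, 'cy': 241.40408919814237, 'rvec': array([ 2.14536966, -2.19320312,  0.06150606]), 'tvec': array([0.01334085, 0.52986289, 1.27615922])} pos [ 0.42612316 -0.02733895  1.31422473]
side {'fov_y': 55.587911697982555, 'cx': 308.2313719705494, 'cy': 230.31804111090003, 'rvec': array([ 1.93463776, -0.62766346,  0.37471064]), 'tvec': array([-0.43967819,  0.20065517,  0.83996091])} pos [-0.02358779 -0.80828697  0.53406884]
{'fov_y': 68.34639275759848, 'cx': 323.63782280581364, 'cy': 236.0212658812194, 'hand_eye': array([[-6.99427528e-04, -9.54192052e-01, -2.99193981e-01,
         7.59486637e-02],
       [ 9.99999716e-01, -7.51610978e-04,  5.93390684e-05,
        -2.80945236e-04],
       [-2.81498348e-04, -2.99193855e-01,  9.54192307e-01,
        -1.32127056e-01],
       [ 0.00000000e+00,  0.00000000e+00,  0.00000000e+00,
         1.00000000e+00]])}
{'time': 0.1, 'qpos': array([ 1.17199653e+00,  1.50944217e-01,  1.43788646e+00, -3.08255715e-05,
        1.55379010e+00, -1.34018906e-01]), 'qd': array([-0.00183313, -0.00121207, -0.00025878,  0.00012447,  0.00033357,
       -0.00168598]), 'effort': array([ 3.30301795e-03, -7.14374256e+01, -5.71793747e+01, -2.94303136e-04,
        7.28582658e-03, -5.18843080e-05]), 'eef_pos': array([0.1504446 , 0.5547831 , 0.24177122]), 'eef_rot': array([-1.20468528e-04,  1.32003759e-01,  9.91249082e-01, -4.99979222e-04]), 'contact_force': array([-0.16252737,  0.51988586, -0.48747224]), 'moment': array([-0.01321685,  0.00166786,  0.00116768]), 'finger_force': 0.0, 'width': 0.08544156028104649} 0.011
```

View pics/top0.png

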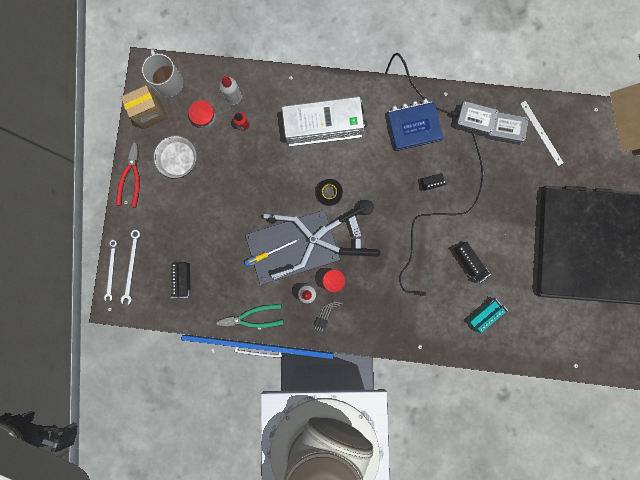

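View pics/side0.png

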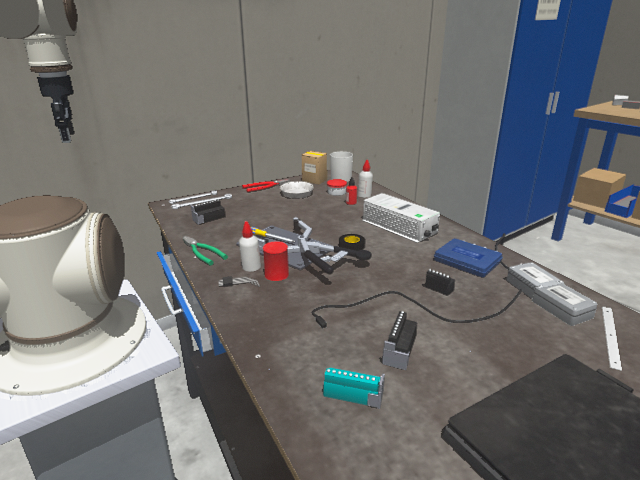

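The unit is one of two blocks, left at top-view (180,280) or right at (470,262). The turquoise one at (488,315) is the look-alike, and (432,182) is the small block. The right one appears longer, so I'll check both in one enlarged crop. The clamp pivot is at (313,239), the catch pad at (364,208) and the swinging handle's end at (378,253). The screwdriver's handle is at (258,258).

```bash
cat > h.py <<'E'
import cv2,numpy as np
from plant import r,eyes
from scipy.spatial.transform import Rotation as Ro
def cam(n,o=None):
    p=eyes.camera_params(n); f=240/np.tan(np.radians(p["fov_y"])/2)
    if n=="wrist":
        o=o or r.get_obs(); q=o["eef_rot"]; T=np.eye(4); T[:3,:3]=Ro.from_quat(np.r_[q[1:],q[0]]).as_matrix(); T[:3,3]=o["eef_pos"]
        M=T@p["hand_eye"]; Rw,c=M[:3,:3],M[:3,3]
    else:
        R=cv2.Rodrigues(np.array(p["rvec"]))[0]; Rw=R.T; c=-R.T@np.array(p["tvec"])
    return f,p["cx"],p["cy"],Rw,c
def ray(C,u,v,z):
    f,cx,cy,Rw,c=C; d=Rw@np.array([(u-cx)/f,(v-cy)/f,1]); return (c+d*(z-c[2])/d[2])
def proj(C,P):
    f,cx,cy,Rw,c=C; q=Rw.T@(np.array(P)-c); return np.array([cx+f*q[0]/q[2],cy+f*q[1]/q[2]])
def rows(target,yaw=None,o=None):
    """shift (units of 30mm) in tool axes to reach target; turn units to tool-x heading yaw (mod pi)"""
    o=o or r.get_obs(); q=o["eef_rot"]; R=Ro.from_quat(np.r_[q[1:],q[0]]).as_matrix()
    s=R.T@(np.array(target)-o["eef_pos"])/0.03; h=np.arctan2(R[1,0],R[0,0]); t=None
    if yaw is not None:
        t=-((yaw-h+np.pi/2)%np.pi-np.pi/2); t=np.degrees(t)/6
    return "offset",s.round(2),"turn",t,"heading",np.degrees(h).round(1),"q6",o["qpos"][5].round(2)
E
python3 - <<'E'
from h import *
t=cv2.imread("pics/top0.png"); s=cv2.imread("pics/side0.png")
def c(i,x,y,w,h): return cv2.resize(i[y:y+h,x:x+w],(400,300),interpolation=cv2.INTER_CUBIC)
cv2.imwrite("pics/crop.png",np.vstack([np.hstack([c(t,144,250,80,60),c(t,430,232,80,60)]),np.hstack([c(s,360,300,100,75),c(t,235,180,160,120)])]))
C=cam("top")
for n,u,v,z in [("pivot",313,239,.045),("pad",364,208,.033),("leverend",378,253,.039),("sdhandle",258,258,.02),("right",470,262,.04),("left",180,280,.04),("tin",333,280,.072),("bottle",307,294,.1),("nose",268,216,.038)]: print(n,ray(C,u,v,z).round(3))
E
```

```text
pivot [0.534 0.017 0.045]
pad [ 0.611 -0.113  0.033]
leverend [ 0.496 -0.144  0.039]
sdhandle [0.491 0.159 0.02 ]
right [ 0.469 -0.37   0.04 ]
left [0.44  0.352 0.04 ]
tin [ 0.432 -0.03   0.072]
bottle [0.4   0.032 0.1  ]
nose [0.596 0.129 0.038]
```

View pics/crop.png

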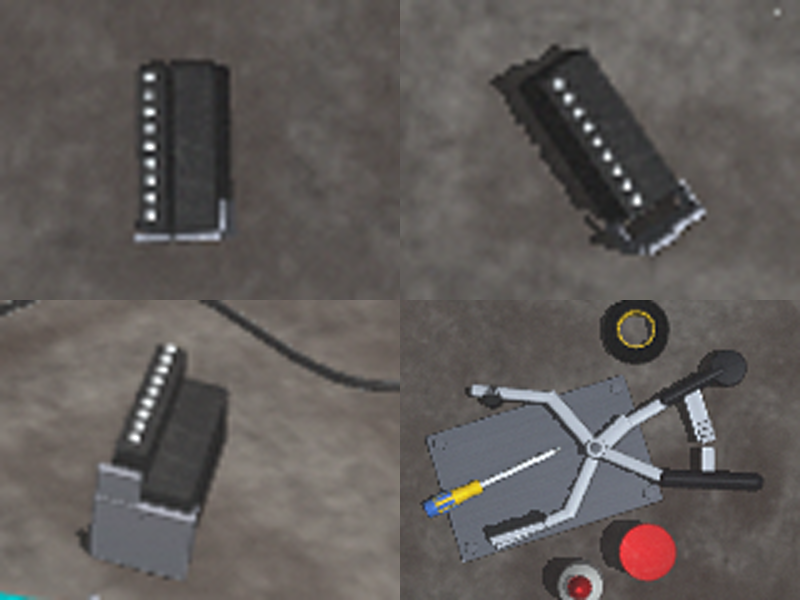

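In the crop, the right block (top-view 470,262) shows a gap before its grey cover, so it is the unit. The left block at (180,280) has its cover flush and is the finished one. The clamp's plate corners are at about (245,236), (323,211), (261,284) and (339,256).

```bash
cat >> h.py <<'E'
def fit2(L,W):
    L,W=np.array(L)[:,:2],np.array(W)[:,:2]; a=L-L.mean(0); b=W-W.mean(0)
    th=np.arctan2((a[:,0]*b[:,1]-a[:,1]*b[:,0]).sum(),(a*b).sum()); R=np.array([[np.cos(th),-np.sin(th)],[np.sin(th),np.cos(th)]])
    return th,W.mean(0)-R@L.mean(0),np.linalg.norm((L@R.T+W.mean(0)-R@L.mean(0))-W,axis=1)
E
python3 - <<'E'
from h import *
C=cam("top")
W=[ray(C,*p,.008) for p in [(245,236),(323,211.2),(261,284),(339,256)]]+[ray(C,313,239,.048),ray(C,364,208,.033)]
L=[(.165,-.068),(-.05,-.068),(.165,.068),(-.05,.068),(0,0),(-.152,-.039)]
th,t,e=fit2(L,W); print(np.degrees(th),t,e.round(4))
im=cv2.imread("pics/top0.png"); hsv=cv2.cvtColor(im,cv2.COLOR_BGR2HSV)
m=cv2.inRange(hsv,(20,120,120),(32,255,255)); m[:,:240]=0;m[:235]=0;m[290:]=0;m[:,300:]=0
mm=cv2.moments(m,True); u,v=mm["m10"]/mm["m00"],mm["m01"]/mm["m00"]
a=ray(C,u,v,.017); b=ray(C,235+158/2.5,180+149/2.5,.017); hh=ray(C,235+33/2.5,180+205/2.5,.017)
print("yellow",u,v,a,"tip",b,"hend",hh,"yaw",np.degrees(np.arctan2(*(hh-b)[1::-1])),np.linalg.norm(hh-b),"mid",(hh+b)/2)
hp=b+(hh-b)/np.linalg.norm(hh-b)*.12; print("handle mid",hp)
yaw=np.arctan2(*(hh-b)[1::-1])
print(rows([hp[0],hp[1],.15],yaw))
E
```

```text
106.95487908866437 [0.53449741 0.01809492] [0.0033 0.0054 0.005  0.0088 0.0012 0.0061]
yellow 259.958904109589 257.0 [0.4940512  0.15392795 0.017     ] tip [0.5362253  0.05572574 0.017     ] hend [0.4819897  0.18407982 0.017     ] yaw 112.90633403022049 0.1393422783917249 mid [0.5091075  0.11990278 0.017     ]
handle mid [0.48951821 0.16626283 0.017     ]
('offset', array([-14.3 ,  -9.54,   3.07]), 'turn', np.float64(8.653811054825246), 'heading', np.float64(164.8), 'q6', np.float64(-0.13))
```

```bash
python3 -m creep '{"offset":[[-14.3,-9.54,2.5],[-14.3,-9.54,2.5],[-14.3,-9.54,2.5],[-14.3,-9.54,2.5],[-14.3,-9.54,2.5],[-14.3,-9.54,2.5],[-14.3,-9.54,2.5],[-14.3,-9.54,2.5],[-14.3,-9.54,2.5],[-14.3,-9.54,2.5]],"turn":[8.65,8.65,8.65,8.65,8.65,8.65,8.65,8.65,8.65,8.65]}' 85
python3 -c "
from h import *
print(rows([.4895,.1663,.17],np.radians(112.9)))"
```

```text
time: 1.1
eef_pos: [0.4768, 0.1803, 0.17]
eef_rot: [-0.0, 0.553, 0.833, 0.0]
contact_force: [-0.2, 1.4, 0.2]
width: 0.0849
finger_force: 0.0
('offset', array([-0.59,  0.21,  0.  ]), 'turn', np.float64(0.0027220963142288216), 'heading', np.float64(112.9), 'q6', np.float64(-0.19))
```

```bash
python3 -m creep '{"offset":[[-0.59,0.21,0],[-0.59,0.21,0],[-0.59,0.21,0],[-0.59,0.21,0],[-0.59,0.21,0],[-0.59,0.21,0],[-0.59,0.21,0],[-0.59,0.21,0],[-0.59,0.21,0],[-0.59,0.21,0]],"turn":[0,0,0,0,0,0,0,0,0,0]}' 50
python3 - <<'E'
from h import *
o=r.get_obs(); im=eyes.grab_frame("wrist")[:,:,::-1].copy(); cv2.imwrite("pics/w1.png",im); np.save("pics/w1.npy",[o],allow_pickle=True)
print(o["eef_pos"])
C=cam("wrist",o); th=np.radians(106.95); R=np.array([[np.cos(th),-np.sin(th)],[np.sin(th),np.cos(th)]]); t=np.array([.5345,.0181])
for l in [(.07,.044,.036),(.13,.044,.036),(.084,-.073,.038),(0,0,.048)]: print(l,proj(C,[*(R@l[:2]+t),l[2]]).round())
hsv=cv2.cvtColor(im,cv2.COLOR_BGR2HSV); m=cv2.inRange(hsv,(18,130,100),(34,255,255))|cv2.inRange(hsv,(100,130,80),(120,255,255))
c=max(cv2.findContours(m,0,1)[0],key=cv2.contourArea)
n,l,s,ce=cv2.connectedComponentsWithStats(m); print(s[s[:,4]>200],ce[s[:,4]>200])
E
```

```text
time: 2.1
eef_pos: [0.4886, 0.1683, 0.1703]
eef_rot: [0.0, 0.552, 0.834, -0.0]
contact_force: [0.1, -0.0, -0.1]
width: 0.0497
finger_force: 0.0
[0.48857551 0.16833951 0.1703246 ]
(0.07, 0.044, 0.036) [262. 319.]
(0.13, 0.044, 0.036) [265. 254.]
(0.084, -0.073, 0.038) [400. 319.]
(0, 0, 0.048) [305. 401.]
[[     0      0    640    480 306222]
 [   311    193     21     14    214]
 [   313    208     19     56    624]] [[319.49320428 239.53395576]
 [320.3364486  199.10747664]
 [322.26762821 241.65865385]]
```

View pics/w1.png

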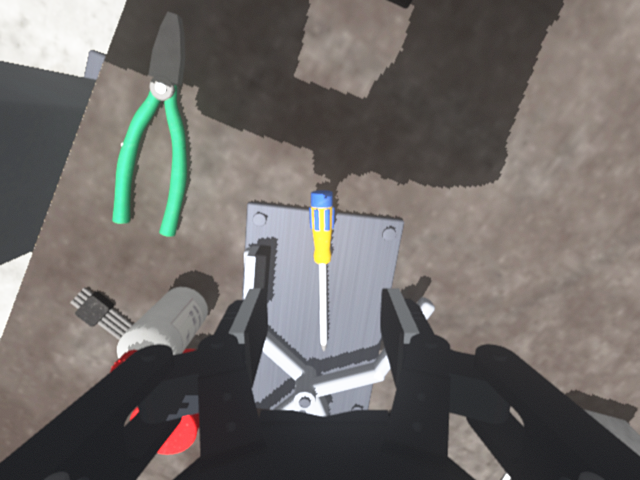

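The wrist view shows the screwdriver from (321,192) at the handle end to (323,348) at the tip. The plate's mouth-end corners are at (249,203) and (403,217), and the pivot is at (306,402).

```bash
python3 - <<'E'
from h import *
o=np.load("pics/w1.npy",allow_pickle=True)[0]; C=cam("wrist",o)
W=[ray(C,249,203,.008),ray(C,403,217,.008),ray(C,306,402,.048)]
th,t,e=fit2([(.165,.068),(.165,-.068),(0,0)],W); print(np.degrees(th),t,e.round(4))
h,b=ray(C,321,192,.017),ray(C,323,348,.012); print(h,b,np.linalg.norm((h-b)[:2])); y=np.arctan2(*(h-b)[1::-1])
u=(h-b)/np.linalg.norm(h-b); g=h-u*.035; print(np.degrees(y),g,rows([g[0],g[1],.02],y))
E
```

```text
106.9448320591498 [0.53619331 0.01763753] [0.0024 0.0019 0.0007]
[0.47745387 0.18975282 0.017     ] [0.53772682 0.05096325 0.012     ] 0.15131217159406943
113.47414074356224 [0.49138799 0.15766693 0.01584408] ('offset', array([-0.36, -0.05,  5.01]), 'turn', np.float64(-0.09121150535859117), 'heading', np.float64(112.9), 'q6', np.float64(-0.22))
```

```bash
python3 -m creep '{"offset":[[-0.36,-0.05,1],[-0.36,-0.05,2.2],[-0.36,-0.05,3.4],[-0.36,-0.05,4.3],[-0.36,-0.05,4.8],[-0.36,-0.05,4.98],[-0.36,-0.05,4.98],[-0.36,-0.05,4.98],[-0.36,-0.05,4.98],[-0.36,-0.05,4.98]],"turn":[-0.09,-0.09,-0.09,-0.09,-0.09,-0.09,-0.09,-0.09,-0.09,-0.09]}' 36
python3 -m creep '{"offset":[[0,0,0],[0,0,0],[0,0,0],[0,0,0],[0,0,0],[0,0,0],[0,0,-0.3],[0,0,-1],[0,0,-2],[0,0,-3]],"turn":[0,0,0,0,0,0,0,0,0,0]}' 8 30
python3 - <<'E'
from h import *
print(rows([.55,.27,.11],np.radians(113.5)))
E
```

```text
time: 3.15
eef_pos: [0.4918, 0.1579, 0.0217]
eef_rot: [0.0, 0.549, 0.836, 0.0]
contact_force: [0.3, -0.9, 0.5]
width: 0.0361
finger_force: 0.0
time: 4.15
eef_pos: [0.4911, 0.1577, 0.1124]
eef_rot: [-0.0, 0.549, 0.836, -0.0]
contact_force: [-0.2, -1.0, -0.9]
width: 0.0165
finger_force: 29.4
('offset', array([2.65, 3.29, 0.08]), 'turn', np.float64(-0.005676059118215451), 'heading', np.float64(113.5), 'q6', np.float64(-0.25))
```

```bash
python3 -c "
from h import *
print(rows([.57,.33,.05],np.radians(113.5)))"
```

```text
('offset', array([4.22, 4.7 , 2.08]), 'turn', np.float64(-0.005676059118215451), 'heading', np.float64(113.5), 'q6', np.float64(-0.25))
```

```bash
python3 -m creep '{"offset":[[1,1.1,0],[2,2.2,0],[3,3.4,0.4],[3.8,4.3,1.2],[4.22,4.7,2],[4.22,4.7,2.7],[4.22,4.7,3],[4.22,4.7,3.25],[4.22,4.7,3.25],[4.22,4.7,3.25]],"turn":[0,0,0,0,0,0,0,0,0,0]}'
python3 -m creep '{"offset":[[0,0,0],[0,0,0],[0,0,0],[0,0,0],[0,0,-0.5],[0,0,-1.5],[0,0,-3],[0,0,-4.5],[0,0,-5.5],[0,0,-5.5]],"turn":[0,0,0,0,0,0,0,0,0,0]}' 50
python3 - <<'E'
from h import *
C=cam("top"); im=eyes.grab_frame("top")[:,:,::-1].copy(); cv2.imwrite("pics/top1.png",im)
# unit: screw dots and block corners from crop (400,0 tile, x5, origin 430,232)
f=lambda x,y,z: ray(C,430+(x-400)/5,232+y/5,z)
A,B=f(555,80,.048),f(640,203,.048)
print("dots",A,B,np.linalg.norm(A-B)); y=np.arctan2(*(B-A)[1::-1]); print("own y heading",np.degrees(y))
c=(A+B)/2; print(c, rows([c[0]-.0,c[1],.2],y+np.pi/2))
E
```

```text
time: 5.15
eef_pos: [0.5708, 0.3298, 0.0146]
eef_rot: [0.0, 0.549, 0.836, 0.0]
contact_force: [-0.4, 0.8, -0.6]
width: 0.0164
finger_force: 29.7
time: 6.15
eef_pos: [0.5717, 0.3307, 0.1849]
eef_rot: [0.002, 0.548, 0.836, 0.003]
contact_force: [0.3, -0.1, -0.3]
width: 0.0501
finger_force: 0.0
dots [ 0.50355182 -0.34742932  0.048     ] [ 0.44219062 -0.38625077  0.048     ] 0.07261062136471862
own y heading -147.67965162607294
[ 0.47287122 -0.36684005  0.048     ] ('offset', array([-20.02, -12.26,  -0.66]), 'turn', np.float64(-1.4740867242533477), 'heading', np.float64(113.5), 'q6', np.float64(-0.0))
```

```bash
python3 -m creep '{"offset":[[-20.2,-12.1,-0.66],[-20.2,-12.1,-0.66],[-20.2,-12.1,-0.66],[-20.2,-12.1,-0.66],[-20.2,-12.1,-0.66],[-20.2,-12.1,-0.66],[-20.2,-12.1,-0.66],[-20.2,-12.1,-0.66],[-20.2,-12.1,-0.66],[-20.2,-12.1,-0.66]],"turn":[13.5,13.5,13.5,13.5,13.5,13.5,13.5,13.5,13.5,13.5]}' 70
python3 -c "
from h import *
print(rows([.478,-.375,.2],np.radians(32.3)))"
```

```text
time: 7.2
eef_pos: [0.5044, -0.1672, 0.192]
eef_rot: [-0.0, 0.961, 0.277, -0.0]
contact_force: [2.1, 0.1, 0.0]
width: 0.0698
finger_force: 0.0
('offset', array([-4.43,  5.4 , -0.27]), 'turn', np.float64(-0.029376038870032675), 'heading', np.float64(32.1), 'q6', np.float64(0.55))
```

```bash
python3 -m creep '{"offset":[[-4.4,5.4,-0.27],[-4.4,5.4,-0.27],[-4.4,5.4,-0.27],[-4.4,5.4,-0.27],[-4.4,5.4,-0.27],[-4.4,5.4,-0.27],[-4.4,5.4,-0.27],[-4.4,5.4,-0.27],[-4.4,5.4,-0.27],[-4.4,5.4,-0.27]],"turn":[0,0,0,0,0,0,0,0,0,0]}'
python3 - <<'E'
from h import *
o=r.get_obs(); im=eyes.grab_frame("wrist")[:,:,::-1].copy(); np.save("pics/w2.npy",[o],allow_pickle=True)
t=cv2.imread("pics/top1.png")[150:310,220:420]
cv2.imwrite("pics/w2.png",im)
a=np.zeros((600,800,3),np.uint8); a[:480,:640]=im; a[480:600,640:790]=cv2.resize(t,(150,120)); cv2.imwrite("pics/w2b.png",a); print(o["eef_pos"])
E
```

```text
time: 8.2
eef_pos: [0.4814, -0.3722, 0.2008]
eef_rot: [0.0, 0.96, 0.28, 0.0]
contact_force: [-0.1, -0.2, 0.8]
width: 0.0704
finger_force: 0.0
[ 0.48140679 -0.37219945  0.20081853]
```

View pics/w2.png

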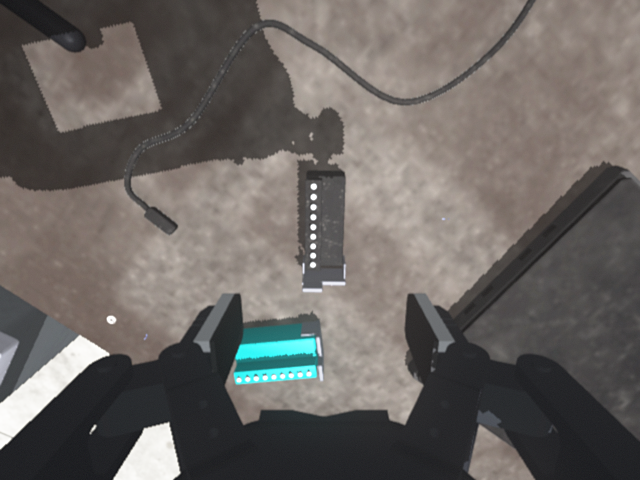

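The wrist view shows the unit with its dots running from (313.5,186) to (313,265). The back end is at row 172 and the cover's outer edge at about row 290. The right box edge is at column 345, and the turquoise look-alike is clear below at (280,350).

```bash
python3 - <<'E'
from h import *
o=np.load("pics/w2.npy",allow_pickle=True)[0]; C=cam("wrist",o); im=cv2.imread("pics/w2.png")
hsv=cv2.cvtColor(im,cv2.COLOR_BGR2GRAY); m=(hsv[180:272,308:319]>190).astype(np.uint8)
n,l,s,ce=cv2.connectedComponentsWithStats(m); ce=ce[1:]+[308,180]; print(ce.round(1).tolist())
P=np.array([ray(C,*c,.048) for c in ce]); d=P[-1]-P[0]; y=np.arctan2(d[1],d[0]); print("own y head",np.degrees(y),np.linalg.norm(d),P.mean(0))
yh=np.array([np.cos(y),np.sin(y)]); xh=np.array([np.sin(y),-np.cos(y)])
for nm,u,v,z in [("right",345,220,.03),("left",304,225,.048),("back",325,172,.03),("back48",313,172,.048),("coverR",346,284,.03),("coverL",312,290,.048)]:
    p=ray(C,u,v,z)[:2]-P.mean(0)[:2]; print(nm,"ownx,y rel dots mm",(p@xh*1e3).round(1),(p@yh*1e3).round(1))
cv2.imwrite("pics/w2c.png",cv2.resize(im[150:310,260:400],None,fx=4,fy=3.75,interpolation=cv2.INTER_CUBIC))
E
```

```text
[[313.3, 186.2], [313.2, 196.5], [313.0, 206.6], [312.8, 216.7], [312.8, 226.6], [312.7, 236.3], [312.6, 245.9], [312.6, 255.2], [312.4, 264.6]]
own y head -148.68624178964285 0.06815291618356265 [ 0.47312101 -0.36735789  0.048     ]
right ownx,y rel dots mm -27.9 -1.6
left ownx,y rel dots mm 7.4 -1.3
back ownx,y rel dots mm -9.3 -43.3
back48 ownx,y rel dots mm 0.4 -45.4
coverR ownx,y rel dots mm -31.3 60.4
coverL ownx,y rel dots mm 0.1 58.4
```

View pics/w2c.png

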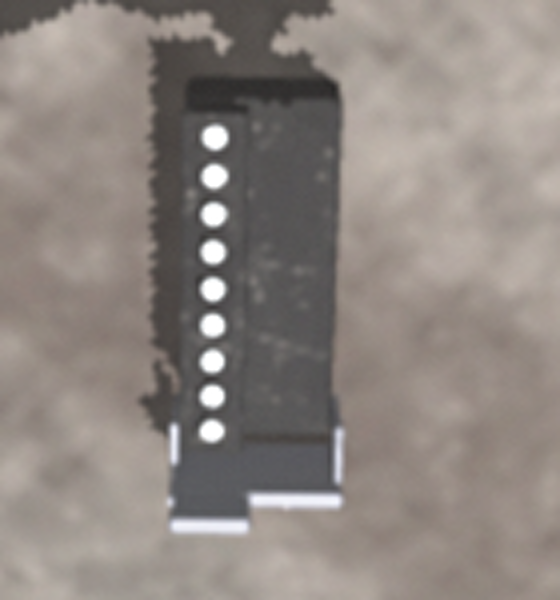

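The enlarged crop confirms that the cover plate stands off the body by about 12 mm. This is the unit, so I'm going in to grip it at its centre.

```bash
python3 - <<'E'
from h import *
y=np.radians(-148.7); xh=np.array([np.sin(y),-np.cos(y)]); c=np.array([.47312,-.36736])-.011*xh
print(c,rows([*c,.017],y))
E
```

```text
[ 0.47883471 -0.37675905] ('offset', array([-0.15,  0.08,  6.13]), 'turn', np.float64(0.20365945793930648), 'heading', np.float64(32.5), 'q6', np.float64(0.22))
```

```bash
python3 -m creep '{"offset":[[-0.15,0.08,1.4],[-0.15,0.08,2.8],[-0.15,0.08,4],[-0.15,0.08,5],[-0.15,0.08,5.7],[-0.15,0.08,6.1],[-0.15,0.08,6.12],[-0.15,0.08,6.12],[-0.15,0.08,6.12],[-0.15,0.08,6.12]],"turn":[0.2,0.2,0.2,0.2,0.2,0.2,0.2,0.2,0.2,0.2]}'
python3 -m creep '{"offset":[[0,0,0],[0,0,0],[0,0,0],[0,0,0],[0,0,0],[0,0,0],[0,0,0],[0,0,-1],[0,0,-2.5],[0,0,-4.5]],"turn":[0,0,0,0,0,0,0,0,0,0]}' 25 40
python3 - <<'E'
from h import *
th=np.radians(106.95); R=np.array([[np.cos(th),-np.sin(th)],[np.sin(th),np.cos(th)]]); t=np.array([.5362,.0176])
p=R@[.102,-.024]+t; print(p,rows([*p,.15],th+np.pi/2))
E
```

```text
time: 9.25
eef_pos: [0.479, -0.3779, 0.0182]
eef_rot: [0.001, 0.963, 0.27, 0.0]
contact_force: [-0.5, 0.3, -0.4]
width: 0.0696
finger_force: 0.0
time: 10.25
eef_pos: [0.4779, -0.3769, 0.1422]
eef_rot: [-0.001, 0.963, 0.269, -0.001]
contact_force: [2.3, -0.4, -2.1]
width: 0.0354
finger_force: 40.9
[0.52942065 0.12216596] ('offset', array([ 10.1 , -13.33,  -0.23]), 'turn', np.float64(2.385913892498317), 'heading', np.float64(31.3), 'q6', np.float64(0.23))
```

```bash
python3 -m creep '{"offset":[[10.1,-13.3,-0.4],[10.1,-13.3,-0.4],[10.1,-13.3,-0.4],[10.1,-13.3,-0.4],[10.1,-13.3,-0.4],[10.1,-13.3,-0.4],[10.1,-13.3,-0.4],[10.1,-13.3,-0.4],[10.1,-13.3,-0.4],[10.1,-13.3,-0.4]],"turn":[2.39,2.39,2.39,2.39,2.39,2.39,2.39,2.39,2.39,2.39]}'
python3 -m creep '{"offset":[[0,0,0],[0,0,0],[0,0,0],[0,0,0],[0,0,0],[0,0,0],[0,0,0],[0,0,0],[0,0,0],[0,0,0]],"turn":[0,0,0,0,0,0,0,0,0,0]}'
python3 -c "
from h import *
print(rows([.5294,.1222,.026],np.radians(196.95)))"
```

```text
time: 11.25
eef_pos: [0.5299, 0.1204, 0.1539]
eef_rot: [0.0, 0.989, 0.147, -0.0]
contact_force: [1.1, -0.8, -3.2]
width: 0.0352
finger_force: 41.0
time: 12.25
eef_pos: [0.5302, 0.1183, 0.1539]
eef_rot: [0.0, 0.989, 0.147, -0.0]
contact_force: [-0.1, -0.8, -3.7]
width: 0.0356
finger_force: 41.1
('offset', array([ 0.01, -0.13,  4.26]), 'turn', np.float64(-0.003416038919680183), 'heading', np.float64(16.9), 'q6', np.float64(1.35))
```

```bash
python3 - <<'E'
from h import *
o=r.get_obs(); im=eyes.grab_frame("wrist")[:,:,::-1].copy(); np.save("pics/w3.npy",[o],allow_pickle=True); cv2.imwrite("pics/w3.png",im)
E
```

```text
(no output)
```

View pics/w3.png

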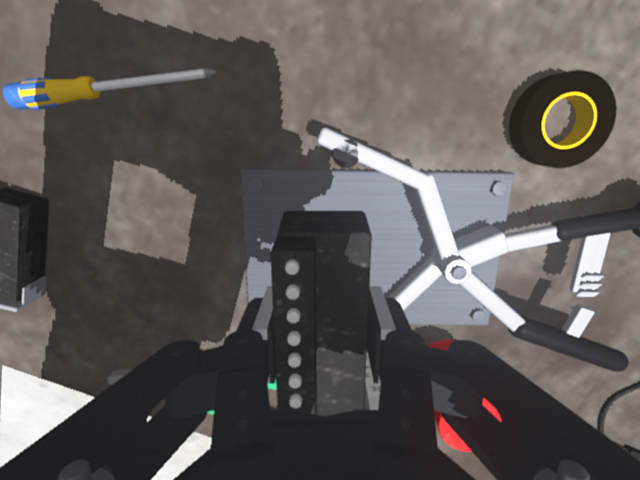

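The block is held above the clamp, with the screwdriver lying well away at (110,88). The plate corners are at (243,170), (513,173) and (490,325), the pivot is at (457,270) and the nose at (345,152).

```bash
python3 - <<'E'
from h import *
o=np.load("pics/w3.npy",allow_pickle=True)[0]; C=cam("wrist",o)
W=[ray(C,243,170,.008),ray(C,513,173,.008),ray(C,490,325,.008),ray(C,457,270,.048)]
th,t,e=fit2([(.165,-.068),(-.05,-.068),(-.05,.068),(0,0)],W); print(np.degrees(th),t,e.round(4))
R=np.array([[np.cos(th),-np.sin(th)],[np.sin(th),np.cos(th)]])
print("nose local",R.T@(ray(C,345,148,.038)[:2]-t), "pivot ray",W[3])
p=R@[.102,-.024]+t; print(p,rows([*p,.0265],th+np.pi/2))
# handles
for nm,u,v,z in [("lever end",622,362,.039),("lever start",520,333,.039)]: print(nm,R.T@(ray(C,u,v,z)[:2]-t))
E
```

```text
106.39041268031991 [0.53478464 0.01597836] [0.0029 0.0019 0.0006 0.0024]
nose local [ 0.08499527 -0.0865382 ] pivot ray [0.53580033 0.01817221 0.048     ]
[0.52902685 0.12060555] ('offset', array([-0.01, -0.09,  4.25]), 'turn', np.float64(0.08994610401835446), 'heading', np.float64(16.9), 'q6', np.float64(1.35))
lever end [-0.14778596  0.08280442]
lever start [-0.05895516  0.05618705]
```

```bash
python3 -m creep '{"offset":[[0,-0.1,1],[0,-0.1,2],[0,-0.1,2.9],[0,-0.1,3.5],[0,-0.1,3.9],[0,-0.1,4.1],[0,-0.1,4.2],[0,-0.1,4.25],[0,-0.1,4.25],[0,-0.1,4.25]],"turn":[0.05,0.05,0.05,0.05,0.05,0.05,0.05,0.05,0.05,0.05]}'
python3 -m creep '{"offset":[[0,0,0],[0,0,0],[0,0,0],[0,0,0],[0,0,0],[0,0,-0.5],[0,0,-1.5],[0,0,-3],[0,0,-4.5],[0,0,-5]],"turn":[0,0,0,0,0,0,0,0,0,0]}' 60
python3 - <<'E'
from h import *
o=r.get_obs(); im=eyes.grab_frame("wrist")[:,:,::-1].copy(); np.save("pics/w4.npy",[o],allow_pickle=True); cv2.imwrite("pics/w4.png",im)
E
```

```text
time: 13.3
eef_pos: [0.5296, 0.1212, 0.027]
eef_rot: [0.0, 0.989, 0.145, 0.0]
contact_force: [0.5, -0.2, -1.3]
width: 0.0354
finger_force: 41.1
time: 14.3
eef_pos: [0.5305, 0.1213, 0.1812]
eef_rot: [0.0, 0.989, 0.145, 0.003]
contact_force: [-0.1, -0.3, -1.7]
width: 0.0601
finger_force: 0.0
```

View pics/w4.png

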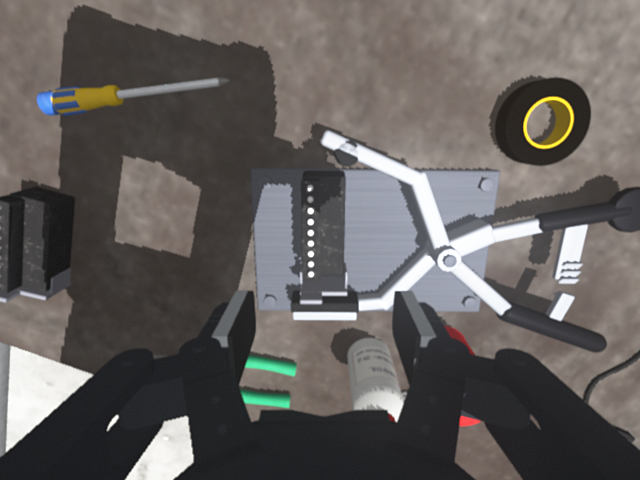

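The block stands between the open jaws with its cover at the fixed pad (about row 300), clear of the nose at (340,140). The lever handle runs from (505,308) to (603,342).

```bash
cat > lev.py <<'E'
from h import *
o4=np.load("pics/w4.npy",allow_pickle=True)[0]; C4=cam("wrist",o4)
th,t,e=fit2([(.165,-.068),(-.05,-.068),(-.05,.068),(.165,.068),(0,0)],[ray(C4,251,170,.008),ray(C4,499,170,.008),ray(C4,479,312,.008),ray(C4,257,311,.008),ray(C4,448,260,.048)])
R=np.array([[np.cos(th),-np.sin(th)],[np.sin(th),np.cos(th)]])
E
python3 - <<'E'
from lev import *
print(np.degrees(th),t,e.round(4))
loc=lambda u,v,z:(R.T@(ray(C4,u,v,z)[:2]-t)).round(4)
print("dots",loc(309,188,.056),loc(311,275,.056),"lever",loc(510,309,.039),loc(600,341,.039),"cover outer",loc(320,297,.056))
a=loc(600,341,.039); ph0=np.arctan2(a[1],a[0]); print("phi0",np.degrees(ph0),np.hypot(*a))
h=np.radians(-4.3)
for da in (-.15,0,.15,.3,.32):
    n=ph0+da+np.pi/2; P=R@(.139*np.array([np.cos(ph0+da),np.sin(ph0+da)])-.020*np.array([np.cos(n),np.sin(n)]))+t
    print(da,P.round(4),rows([*P,.035],h))
E
```

```text
106.39962141467961 [0.53406025 0.01655147] [0.002  0.0009 0.0002 0.0003 0.0012]
dots [ 0.1118 -0.0598] [0.1108 0.0091] lever [-0.0612  0.0479] [-0.1469  0.0797] cover outer [0.1037 0.0283]
phi0 151.51813481927644 0.16712779541416803
-0.15 [ 0.4663 -0.1064] ('offset', array([-4.26,  6.65,  4.87]), 'turn', np.float64(3.4891974404120774), 'heading', np.float64(16.6), 'q6', np.float64(1.36))
0 [ 0.4854 -0.1152] ('offset', array([-3.74,  7.11,  4.88]), 'turn', np.float64(3.4891974404120774), 'heading', np.float64(16.6), 'q6', np.float64(1.36))
0.15 [ 0.5056 -0.121 ] ('offset', array([-3.15,  7.49,  4.88]), 'turn', np.float64(3.4891974404120774), 'heading', np.float64(16.6), 'q6', np.float64(1.36))
0.3 [ 0.5265 -0.1237] ('offset', array([-2.5 ,  7.78,  4.88]), 'turn', np.float64(3.4891974404120774), 'heading', np.float64(16.6), 'q6', np.float64(1.36))
0.32 [ 0.5293 -0.1238] ('offset', array([-2.42,  7.81,  4.88]), 'turn', np.float64(3.4891974404120774), 'heading', np.float64(16.6), 'q6', np.float64(1.36))
```

```bash
python3 -m creep '{"offset":[[-4.4,6.6,0.5],[-4.4,6.6,0.5],[-4.4,6.6,0.5],[-4.4,6.6,0.5],[-4.4,6.6,0.5],[-4.4,6.6,0.5],[-4.4,6.6,0.5],[-4.4,6.6,0.5],[-4.4,6.6,0.5],[-4.4,6.6,0.5]],"turn":[3.49,3.49,3.49,3.49,3.49,3.49,3.49,3.49,3.49,3.49]}' 0
python3 -c "
from h import *
print(rows([.463,-.106,.035],np.radians(-4.3)))"
```

```text
time: 15.35
eef_pos: [0.4598, -0.1055, 0.1614]
eef_rot: [0.0, 0.999, -0.037, -0.0]
contact_force: [0.2, 0.4, -0.4]
width: -0.0
finger_force: 0.0
('offset', array([0.11, 0.01, 4.21]), 'turn', np.float64(0.012661023948590486), 'heading', np.float64(-4.2), 'q6', np.float64(1.26))
```

```bash
python3 -m creep '{"offset":[[0.1,0,1],[0.1,0,2],[0.1,0,3],[0.1,0,3.8],[0.1,0,4.2],[0.1,0,4.2],[0.1,0,4.2],[0.1,0,4.2],[0.1,0,4.2],[0.1,0,4.2]],"turn":[0,0,0,0,0,0,0,0,0,0]}'
python3 -m creep '{"offset":[[0.2,0.06,0],[0.4,0.12,0],[0.55,0.18,0],[0.7,0.22,0],[0.85,0.26,0],[1,0.3,0],[1.1,0.33,0],[1.2,0.35,0],[1.3,0.37,0],[1.4,0.4,0]],"turn":[0,0,0,0,0,0,0,0,0,0]}'
```

```text
time: 16.35
eef_pos: [0.4628, -0.1067, 0.0361]
eef_rot: [0.0, 0.999, -0.038, 0.001]
contact_force: [-0.7, 1.0, -0.2]
width: 0.0001
finger_force: 0.0
time: 17.35
eef_pos: [0.5026, -0.1214, 0.0349]
eef_rot: [-0.0, 0.999, -0.038, -0.001]
contact_force: [-10.9, 5.9, 2.0]
width: -0.0001
finger_force: 5.2
```

```bash
python3 -m creep '{"offset":[[0.1,0.01,0],[0.2,0.02,0],[0.3,0.03,0],[0.38,0.04,0],[0.46,0.04,0],[0.54,0.04,0],[0.6,0.04,0],[0.65,0.04,0],[0.7,0.04,0],[0.7,0.04,0]],"turn":[0,0,0,0,0,0,0,0,0,0]}'
python3 -c "
from h import *
print(r.get_obs()['contact_force'],r.get_obs()['eef_pos'])"
```

```text
time: 18.35
eef_pos: [0.5188, -0.1233, 0.0338]
eef_rot: [-0.001, 0.999, -0.037, -0.007]
contact_force: [-52.7, 5.6, 24.0]
width: -0.0
finger_force: 25.3
[-52.686756     5.57157607  24.02591033] [ 0.51875882 -0.12334178  0.03384067]
```

```bash
python3 -m creep '{"offset":[[-0.2,0,0],[-0.5,0,0],[-1,0,0],[-1.3,0,0],[-1.3,0,-1],[-1.3,0,-2.2],[-1.3,0,-3.4],[-1.3,0,-4.4],[-1.3,0,-5],[-1.3,0,-5]],"turn":[0,0,0,0,0,0,0,0,0,0]}'
python3 - <<'E'
from h import *
o=r.get_obs(); im=eyes.grab_frame("wrist")[:,:,::-1].copy(); np.save("pics/w5.npy",[o],allow_pickle=True); cv2.imwrite("pics/w5.png",im)
E
```

```text
time: 19.35
eef_pos: [0.4865, -0.122, 0.1882]
eef_rot: [0.001, 0.999, -0.038, 0.002]
contact_force: [0.3, -0.3, -0.5]
width: -0.0003
finger_force: 0.0
```

View pics/w5.png

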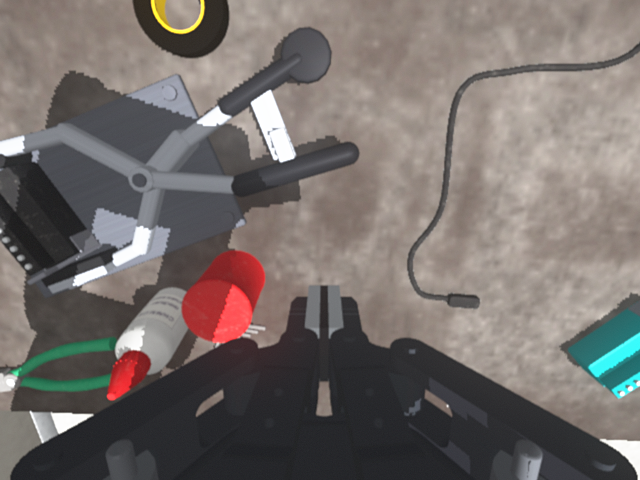

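The jaws are shut and held. The lever handle ends at (347,154), the pivot is at (141,180) and the catch pad is at (306,54). The block's end lies against the jaws at the left edge.

```bash
python3 - <<'E'
from lev import *
C=cam("wrist",np.load("pics/w5.npy",allow_pickle=True)[0])
pv=ray(C,141,180,.048)[:2]; print("pivot",pv,t); 
for w in (pv,t):
  e=R.T@(ray(C,347,154,.039)[:2]-w); pd=R.T@(ray(C,306,54,.033)[:2]-w); print("lever",e,np.degrees(np.arctan2(e[1],e[0])),np.radians(np.degrees(np.arctan2(e[1],e[0]))-151.52),"pad",pd)
print("pad world",ray(C,306,54,.033))
im=eyes.grab_frame("top")[:,:,::-1].copy(); cv2.imwrite("pics/top2.png",im)
s=eyes.grab_frame("side")[:,:,::-1].copy()
cv2.imwrite("pics/chk.png",np.hstack([cv2.resize(im[190:310,235:315],(400,600),interpolation=2),cv2.resize(s[200:290,230:290],(400,600),interpolation=2)]))
E
```

```text
pivot [0.53440646 0.01475297] [0.53414451 0.01674309]
lever [-0.15504244  0.0385722 ] 166.0293057407503 0.25323515735460717 pad [-0.15121204 -0.03918578]
lever [-0.15702554  0.03888286] 166.09210356686253 0.2543311861833607 pad [-0.15319515 -0.03887512]
pad world [ 0.61469505 -0.11924087  0.033     ]
```

View pics/chk.png

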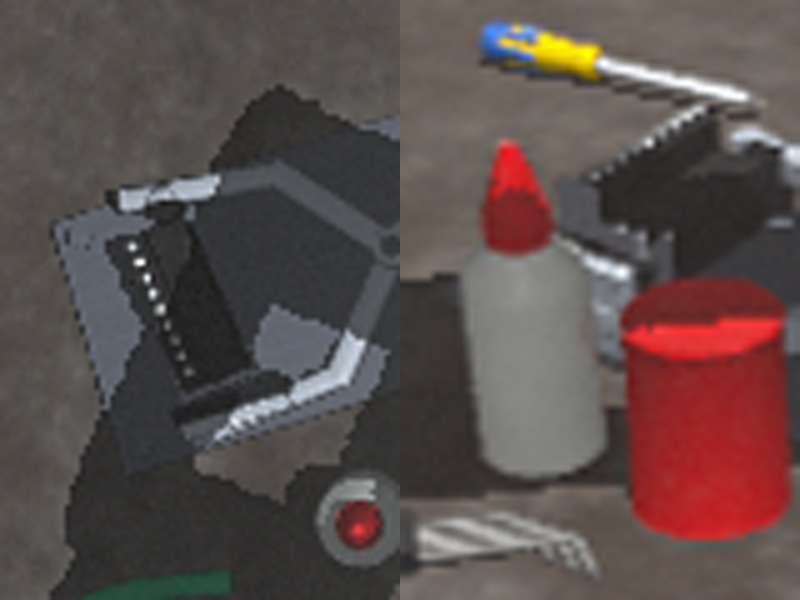

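All ten views are used, so from here I work with numbers. The unit's y in the clamp frame gives the cover gap, because the cover rests on the fixed pad.

```bash
python3 - <<'E'
from lev import *
C=cam("top"); 
im=cv2.imread("pics/top2.png"); g=cv2.cvtColor(im,cv2.COLOR_BGR2GRAY)
for z in (.048,.056):
  a,b=[R.T@(ray(C,*p,z)[:2]-t) for p in ((261.4,239),(273,264.4))]; print(a,b,(a+b)/2)
pv=ray(C,313,239,.048); print("pivot top",pv)
C5=cam("wrist",np.load("pics/w5.npy",allow_pickle=True)[0])
f=lambda C,u,v,z:R.T@(ray(C,u,v,z)[:2]-t)
d5=f(C5,347,154,.039)-f(C5,240,185,.039); d4=f(C4,600,341,.039)-f(C4,510,309,.039)
print("dir change",np.arctan2(d5[1],d5[0])-np.arctan2(d4[1],d4[0]),np.linalg.norm(d5),np.linalg.norm(d4))
print(rows([.5305,.1213,.1812],np.radians(16.6)))
E
```

```text
[ 0.12261787 -0.03929333] [0.11371417 0.02990635] [ 0.11816602 -0.00469349]
[ 0.1217687  -0.03831174] [0.11292125 0.03045073] [ 0.11734497 -0.0039305 ]
pivot top [0.53423947 0.01690369 0.048     ]
dir change 0.26971732955790273 0.08829604930711821 0.09137195730464244
('offset', array([ 0.9 , -8.18,  0.11]), 'turn', np.float64(-3.4857633388984373), 'heading', np.float64(-4.3), 'q6', np.float64(1.25))
```

```bash
python3 -m creep '{"offset":[[0.9,-8.2,0.1],[0.9,-8.2,0.1],[0.9,-8.2,0.1],[0.9,-8.2,0.1],[0.9,-8.2,0.1],[0.9,-8.2,0.1],[0.9,-8.2,0.1],[0.9,-8.2,0.1],[0.9,-8.2,0.1],[0.9,-8.2,0.1]],"turn":[-3.48,-3.48,-3.48,-3.48,-3.48,-3.48,-3.48,-3.48,-3.48,-3.48]}' 60
cat > dots.py <<'E'
from lev import *
import sys
o=r.get_obs(); im=eyes.grab_frame("wrist")[:,:,::-1].copy(); C=cam("wrist",o); n=sys.argv[1]; np.save(f"pics/{n}.npy",[o],allow_pickle=True); cv2.imwrite(f"pics/{n}.png",im)
u0=proj(C,[*(R@[.11,-.02]+t),.056]); x0,y0=int(u0[0])-40,int(u0[1])-80
g=cv2.cvtColor(im,cv2.COLOR_BGR2GRAY)[y0:y0+150,x0:x0+70]; 
th_=cv2.morphologyEx(g,cv2.MORPH_TOPHAT,np.ones((13,13))); m=(th_>50).astype(np.uint8)
k,l,s,ce=cv2.connectedComponentsWithStats(m); ok=[i for i in range(1,k) if 15<s[i,4]<110 and max(s[i,2],s[i,3])<13 and min(s[i,2],s[i,3])>3]
c=ce[ok]+[x0,y0]; print(c.round(1).tolist()); 
P=np.array([R.T@(ray(C,*p,.056)[:2]-t) for p in c]); print((P*1e3).round(1).tolist(), o["eef_pos"])
E
python3 dots.py w6
```

```text
time: 20.5
eef_pos: [0.5309, 0.1207, 0.1824]
eef_rot: [0.0, 0.99, 0.143, -0.0]
contact_force: [0.2, -0.3, -0.1]
width: 0.0599
finger_force: 0.0
[[295.1, 216.0], [296.9, 226.9], [298.4, 237.5], [299.9, 247.8], [301.2, 258.0], [302.9, 268.0], [304.2, 277.9], [305.9, 287.6], [307.2, 296.9]]
[[121.9, -37.9], [120.7, -29.4], [119.8, -20.9], [118.8, -12.5], [117.9, -4.1], [116.7, 4.4], [115.9, 12.8], [114.6, 21.2], [113.7, 29.6]] [0.53087756 0.12072219 0.18237636]
```

```bash
python3 - <<'E'
from lev import *
p=R@[.107,-.0059]+t; print(p,np.degrees(th),rows([*p,.0275],th+np.pi/2+np.radians(6.9)))
q=R@[.103,-.007]+t; h=th+np.pi/2+np.radians(6.9); d=q-p
print("then shift in tool axes", (d@[-np.cos(h),-np.sin(h)])/.03, (d@[-np.sin(h),np.cos(h)])/.03)
E
```

```text
[0.50950709 0.12086577] 106.3997581357252 ('offset', array([-0.68, -0.2 ,  5.16]), 'turn', np.float64(-1.1353040687250897), 'heading', np.float64(16.5), 'q6', np.float64(1.37))
then shift in tool axes 0.020382857359459258 0.13677266301452956
```

```bash
python3 -m creep '{"offset":[[-0.68,-0.2,0.5],[-0.68,-0.2,1.5],[-0.68,-0.2,2.6],[-0.68,-0.2,3.6],[-0.68,-0.2,4.3],[-0.68,-0.2,4.8],[-0.68,-0.2,5.1],[-0.68,-0.2,5.15],[-0.68,-0.2,5.15],[-0.68,-0.2,5.15]],"turn":[-1.13,-1.13,-1.13,-1.13,-1.13,-1.13,-1.13,-1.13,-1.13,-1.13]}' 58
python3 -m creep '{"offset":[[0,0,0],[0,0,0],[0,0,0],[0,0,0],[0,0,0],[0,0.03,0],[0.02,0.08,0],[0.02,0.14,0],[0.02,0.14,0],[0.02,0.14,0]],"turn":[0,0,0,0,0,0.4,0.8,1.2,1.5,1.5]}' 25 30
```

```text
time: 21.55
eef_pos: [0.5101, 0.1216, 0.0288]
eef_rot: [0.0, 0.979, 0.202, 0.001]
contact_force: [-0.8, -0.2, -0.6]
width: 0.0579
finger_force: 0.0
time: 22.55
eef_pos: [0.5111, 0.1185, 0.0286]
eef_rot: [-0.0, 0.992, 0.124, -0.001]
contact_force: [-12.2, 3.4, 15.0]
width: 0.0351
finger_force: 30.8
```

```bash
python3 -m creep '{"offset":[[0,0,0],[0,0,0],[0,0,0],[0,0,0],[0,0,-0.3],[0,0,-1.3],[0,0,-2.5],[0,0,-4],[0,0,-5.1],[0,0,-5.1]],"turn":[0,0,0,0,0,0,0,0,0,0]}' 58
python3 dots.py w7
```

```text
time: 23.55
eef_pos: [0.5135, 0.1182, 0.1864]
eef_rot: [0.0, 0.992, 0.125, 0.004]
contact_force: [0.0, 0.7, -1.0]
width: 0.0579
finger_force: 0.0
[[332.0, 158.4], [308.5, 193.0], [308.5, 204.0], [309.0, 215.2], [309.2, 226.0], [309.4, 236.5], [309.8, 247.0], [309.9, 257.1], [310.2, 267.0], [310.5, 276.9], [275.6, 282.8]]
[[94.7, -63.3], [113.0, -38.6], [113.4, -30.2], [113.5, -21.4], [113.7, -12.9], [114.0, -4.5], [114.1, 4.2], [114.4, 12.6], [114.6, 21.0], [114.8, 29.6], [143.3, 33.7]] [0.5134606  0.11820961 0.18635009]
```

```bash
python3 -c "
from h import *
print(rows([.485,-.122,.16],np.radians(-4.3)))"
```

```text
('offset', array([-2.88,  7.53,  0.78]), 'turn', np.float64(3.1082078904996475), 'heading', np.float64(14.3), 'q6', np.float64(1.4))
```

```bash
python3 -m creep '{"offset":[[-2.88,7.53,0.8],[-2.88,7.53,0.8],[-2.88,7.53,0.8],[-2.88,7.53,0.8],[-2.88,7.53,0.8],[-2.88,7.53,0.8],[-2.88,7.53,0.8],[-2.88,7.53,0.8],[-2.88,7.53,0.8],[-2.88,7.53,0.8]],"turn":[3.1,3.1,3.1,3.1,3.1,3.1,3.1,3.1,3.1,3.1]}' 0
python3 -c "
from h import *
print(rows([.485,-.122,.036],np.radians(-4.3)))"
```

```text
time: 24.6
eef_pos: [0.4842, -0.1213, 0.1569]
eef_rot: [0.0, 0.999, -0.036, -0.0]
contact_force: [0.1, 0.6, 0.1]
width: 0.0001
finger_force: 0.0
('offset', array([0.03, 0.02, 4.03]), 'turn', np.float64(0.022521629607915882), 'heading', np.float64(-4.2), 'q6', np.float64(1.24))
```

```bash
python3 -m creep '{"offset":[[0,0,1],[0,0,2],[0,0,3],[0,0,3.8],[0,0,4.03],[0,0,4.03],[0.3,0,4.03],[0.6,0.02,4.03],[0.8,0.02,4.03],[0.9,0.02,4.03]],"turn":[0,0,0,0,0,0,0,0,0,0]}'
python3 -m creep '{"offset":[[0.05,0,0],[0.1,0,0],[0.15,0,0],[0.2,0,0],[0.25,0,0],[0.3,0,0],[0.33,0,0],[0.33,0,0],[0.33,0,0],[0.33,0,0]],"turn":[0,0,0,0,0,0,0,0,0,0]}'
```

```text
time: 25.6
eef_pos: [0.512, -0.125, 0.0365]
eef_rot: [0.0, 0.999, -0.037, 0.0]
contact_force: [0.2, -0.6, 0.4]
width: 0.0003
finger_force: 0.0
time: 26.6
eef_pos: [0.5194, -0.1253, 0.0356]
eef_rot: [-0.0, 0.999, -0.037, -0.002]
contact_force: [-12.8, 1.6, 5.8]
width: 0.0002
finger_force: 6.3
```

```bash
python3 -m creep '{"offset":[[0.03,0,0],[0.06,0,0],[0.09,0,0],[0.12,0,0],[0.15,0,0],[0.18,0,0],[0.2,0,0],[0.2,0,0],[0.2,0,0],[0.2,0,0]],"turn":[0,0,0,0,0,0,0,0,0,0]}'
```

```text
time: 27.6
eef_pos: [0.5221, -0.1252, 0.0351]
eef_rot: [-0.001, 0.999, -0.037, -0.006]
contact_force: [-45.2, 2.9, 23.9]
width: 0.0004
finger_force: 21.6
```

```bash
python3 -m creep '{"offset":[[0.04,0,0],[0.08,0,0],[0.12,0,0],[0.16,0,0],[0.2,0,0],[0.2,0,0],[0.2,0,0],[0.2,0,0],[0.2,0,0],[0.2,0,0]],"turn":[0,0,0,0,0,0,0,0,0,0]}'
```

```text
time: 28.6
eef_pos: [0.5244, -0.1251, 0.0345]
eef_rot: [-0.001, 0.999, -0.037, -0.01]
contact_force: [-81.0, 5.8, 44.7]
width: -0.0
finger_force: 38.9
```

```bash
python3 -m creep '{"offset":[[-0.2,0,0],[-0.5,0,0],[-1,0,0],[-1.4,0.05,0],[-1.4,0.05,-1],[-1.4,0.05,-2.2],[-1.4,0.05,-3.4],[-1.4,0.05,-4.4],[-1.4,0.05,-5],[-1.4,0.05,-5.05]],"turn":[0,0,0,0,0,0,0,0,0,0]}'
cat > bar.py <<'E'
from lev import *
import sys
def bar(n):
    o=np.load(f"pics/{n}.npy",allow_pickle=True)[0]; C=cam("wrist",o); im=cv2.imread(f"pics/{n}.png")
    g=cv2.cvtColor(im,cv2.COLOR_BGR2GRAY); m=(g<62).astype(np.uint8)
    # sample in local polar frame at handle height: dark columns by radius
    A=np.radians(np.arange(140,185,.1)); out=[]
    for rad in (.10,.115,.13,.145,.155):
        v=[g[int(round(q[1])),int(round(q[0]))] if 0<=q[0]<640 and 0<=q[1]<480 else 255 for q in (proj(C,[*(R@(rad*np.array([np.cos(a),np.sin(a)]))+t),.046]) for a in A)]
        v=np.array(v)<60; 
        # longest run
        best=(0,0);s=None
        for i,b in enumerate(list(v)+[False]):
            if b and s is None:s=i
            if not b and s is not None:
                if i-s>best[1]-best[0]:best=(s,i)
                s=None
        out.append((rad,np.degrees(A[best[0]]).round(1),np.degrees(A[best[1]-1]).round(1)))
    print(n,out)
for n in sys.argv[1:]: bar(n)
E
python3 - <<'E'
from h import *
o=r.get_obs(); im=eyes.grab_frame("wrist")[:,:,::-1].copy(); np.save("pics/w8.npy",[o],allow_pickle=True); cv2.imwrite("pics/w8.png",im); print(o["eef_pos"])
E
python3 bar.py w4 w5 w6 w8
```

```text
time: 29.6
eef_pos: [0.4915, -0.1252, 0.1901]
eef_rot: [0.001, 0.999, -0.037, 0.002]
contact_force: [0.4, -0.6, -0.4]
width: 0.0003
finger_force: 0.0
[ 0.4915411  -0.12524469  0.19005885]Traceback (most recent call last):
  File "bar.py", line 20, in <module>
    for n in sys.argv[1:]: bar(n)
                           ~~~^^^
  File "bar.py", line 9, in bar
    v=[g[int(round(q[1])),int(round(q[0]))] if 0<=q[0]<640 and 0<=q[1]<480 else 255 for q in (proj(C,[*(R@(rad*np.array([np.cos(a),np.sin(a)]))+t),.046]) for a in A)]
       ~^^^^^^^^^^^^^^^^^^^^^^^^^^^^^^^^^^^
IndexError: index 640 is out of bounds for axis 1 with size 640
```

```bash
sed -i 's/<640 and/<639 and/;s/<480 else/<479 else/' bar.py; python3 bar.py w4 w5 w6 w8
```

```text
w4 [(0.1, np.float64(146.4), np.float64(150.6)), (0.115, np.float64(148.1), np.float64(150.8)), (0.13, np.float64(149.2), np.float64(152.9)), (0.145, np.float64(150.0), np.float64(153.5)), (0.155, np.float64(150.9), np.float64(153.7))]
w5 [(0.1, np.float64(155.6), np.float64(156.8)), (0.115, np.float64(166.0), np.float64(166.3)), (0.13, np.float64(140.0), np.float64(184.9)), (0.145, np.float64(168.2), np.float64(168.7)), (0.155, np.float64(168.7), np.float64(169.1))]
w6 [(0.1, np.float64(163.7), np.float64(167.1)), (0.115, np.float64(164.7), np.float64(167.0)), (0.13, np.float64(165.7), np.float64(169.1)), (0.145, np.float64(166.4), np.float64(169.7)), (0.155, np.float64(167.0), np.float64(170.0))]
w8 [(0.1, np.float64(156.0), np.float64(159.6)), (0.115, np.float64(166.6), np.float64(166.9)), (0.13, np.float64(140.0), np.float64(184.9)), (0.145, np.float64(140.0), np.float64(184.9)), (0.155, np.float64(169.5), np.float64(169.9))]
```

```bash
python3 -m creep '{"offset":[[0.75,-8.3,0.2],[0.75,-8.3,0.2],[0.75,-8.3,0.2],[0.75,-8.3,0.2],[0.75,-8.3,0.2],[0.75,-8.3,0.2],[0.75,-8.3,0.2],[0.75,-8.3,0.2],[0.75,-8.3,0.2],[0.75,-8.3,0.2]],"turn":[-3.48,-3.48,-3.48,-3.48,-3.48,-3.48,-3.48,-3.48,-3.48,-3.48]}' 60
python3 dots.py w9; python3 bar.py w4 w6 w7 w9
python3 -c "
from h import *
print(rows([.6147,-.1195,.15],np.radians(16.6)))"
```

```text
time: 30.65
eef_pos: [0.5317, 0.1207, 0.1814]
eef_rot: [0.0, 0.99, 0.144, -0.0]
contact_force: [-0.9, 0.3, 0.5]
width: 0.0601
finger_force: 0.0
[[302.6, 179.4], [323.0, 182.6], [289.3, 185.2], [306.2, 216.7], [306.1, 227.8], [306.0, 238.2], [305.9, 248.8], [305.9, 259.1], [305.8, 269.2], [305.6, 279.2], [305.4, 288.9], [305.2, 298.4]]
[[115.5, -66.3], [100.7, -64.0], [125.3, -62.1], [113.3, -38.5], [113.5, -29.8], [113.7, -21.5], [113.8, -12.9], [114.0, -4.4], [114.2, 4.2], [114.4, 12.6], [114.7, 21.2], [115.0, 29.6]] [0.53174564 0.12074776 0.18144214]
w4 [(0.1, np.float64(146.4), np.float64(150.6)), (0.115, np.float64(148.1), np.float64(150.8)), (0.13, np.float64(149.2), np.float64(152.9)), (0.145, np.float64(150.0), np.float64(153.5)), (0.155, np.float64(150.9), np.float64(153.7))]
w6 [(0.1, np.float64(163.7), np.float64(167.1)), (0.115, np.float64(164.7), np.float64(167.0)), (0.13, np.float64(165.7), np.float64(169.1)), (0.145, np.float64(166.4), np.float64(169.7)), (0.155, np.float64(167.0), np.float64(170.0))]
w7 [(0.1, np.float64(164.3), np.float64(167.3)), (0.115, np.float64(165.7), np.float64(167.4)), (0.13, np.float64(166.0), np.float64(169.4)), (0.145, np.float64(167.2), np.float64(170.3)), (0.155, np.float64(167.5), np.float64(170.4))]
w9 [(0.1, np.float64(165.4), np.float64(168.0)), (0.115, np.float64(165.2), np.float64(167.7)), (0.13, np.float64(165.9), np.float64(170.0)), (0.145, np.float64(167.1), np.float64(170.7)), (0.155, np.float64(167.6), np.float64(170.6))]
('offset', array([0.37, 8.47, 1.05]), 'turn', np.float64(-0.009304613848492885), 'heading', np.float64(16.5), 'q6', np.float64(1.36))
```

Lever ≈ 0.297, and the block sits square with its cover home (dots unchanged after the 81 N push). Next I press the catch pad.

```bash
python3 -m creep '{"offset":[[0.37,8.47,1],[0.37,8.47,1],[0.37,8.47,1],[0.37,8.47,1],[0.37,8.47,1],[0.37,8.47,1],[0.37,8.47,1],[0.37,8.47,1],[0.37,8.47,1],[0.37,8.47,1]],"turn":[0,0,0,0,0,0,0,0,0,0]}' 0
python3 -c "
from h import *
print(rows([.6147,-.1195,.044],np.radians(16.6)))"
```

```text
time: 31.7
eef_pos: [0.615, -0.1173, 0.152]
eef_rot: [0.0, 0.989, 0.145, 0.0]
contact_force: [-0.3, 0.1, -0.1]
width: 0.0003
finger_force: 0.0
('offset', array([-0.03,  0.06,  3.6 ]), 'turn', np.float64(0.017940949217397712), 'heading', np.float64(16.7), 'q6', np.float64(0.97))
```

```bash
python3 -m creep '{"offset":[[0,0.06,1],[0,0.06,2],[0,0.06,2.8],[0,0.06,3.3],[0,0.06,3.5],[0,0.06,3.6],[0,0.06,3.7],[0,0.06,3.8],[0,0.06,3.88],[0,0.06,3.92]],"turn":[0,0,0,0,0,0,0,0,0,0]}'
python3 -m creep '{"offset":[[0,0,0],[0,0,0],[0,0,0],[0,0,0],[0,0,0],[0,0,0],[0,0,0],[0,0,0],[0,0,0],[0,0,0]],"turn":[0,0,0,0,0,0,0,0,0,0]}'
```

```text
time: 32.7
eef_pos: [0.6161, -0.1204, 0.0344]
eef_rot: [0.0, 0.989, 0.145, 0.001]
contact_force: [1.8, 0.4, 5.8]
width: 0.0001
finger_force: 3.2
time: 33.7
eef_pos: [0.6161, -0.1204, 0.0346]
eef_rot: [0.0, 0.989, 0.145, 0.001]
contact_force: [1.9, 0.2, 5.1]
width: -0.0001
finger_force: 3.2
```

```bash
python3 -m creep '{"offset":[[0,0,-0.4],[0,0,-1],[0,0,-2],[0,0,-3.2],[0,0,-4.3],[0,0,-4.9],[0,-2,-4.9],[0,-3.5,-4.9],[0,-5,-4.9],[0,-6.5,-4.9]],"turn":[0,0,0,0,0,0,0,0,0,0]}' 60
python3 -c "
from h import *
print(rows([.5312,.1207,.182],np.radians(16.6)))"
```

```text
time: 34.7
eef_pos: [0.5586, 0.0685, 0.1817]
eef_rot: [-0.0, 0.989, 0.145, 0.0]
contact_force: [1.2, -0.2, 0.6]
width: 0.0604
finger_force: 0.0
('offset', array([-0.38, -1.93, -0.01]), 'turn', np.float64(0.003968104766770234), 'heading', np.float64(16.6), 'q6', np.float64(1.27))
```

```bash
python3 -m creep '{"offset":[[-0.38,-1.9,0],[-0.38,-1.9,0],[-0.38,-1.9,0],[-0.38,-1.9,0],[-0.38,-1.9,0],[-0.38,-1.9,0],[-0.38,-1.9,0],[-0.38,-1.9,0],[-0.38,-1.9,0],[-0.38,-1.9,0]],"turn":[0,0,0,0,0,0,0,0,0,0]}'
python3 dots.py w10; python3 bar.py w4 w10
```

```text
time: 35.7
eef_pos: [0.5326, 0.1179, 0.1809]
eef_rot: [0.0, 0.989, 0.145, -0.0]
contact_force: [-1.0, 0.3, 0.7]
width: 0.0598
finger_force: 0.0
[[330.7, 163.1], [302.3, 217.0], [302.2, 228.0], [302.1, 238.6], [302.1, 249.1], [302.0, 259.2], [302.0, 269.5], [301.9, 279.2], [301.8, 289.2], [301.7, 298.8]]
[[92.4, -78.2], [113.3, -38.3], [113.5, -29.8], [113.7, -21.3], [113.8, -12.8], [114.0, -4.5], [114.2, 4.1], [114.3, 12.4], [114.6, 21.1], [114.8, 29.7]] [0.53259175 0.11794942 0.18088082]
w4 [(0.1, np.float64(146.4), np.float64(150.6)), (0.115, np.float64(148.1), np.float64(150.8)), (0.13, np.float64(149.2), np.float64(152.9)), (0.145, np.float64(150.0), np.float64(153.5)), (0.155, np.float64(150.9), np.float64(153.7))]
w10 [(0.1, np.float64(146.1), np.float64(150.8)), (0.115, np.float64(148.0), np.float64(151.0)), (0.13, np.float64(149.3), np.float64(153.0)), (0.145, np.float64(150.1), np.float64(153.6)), (0.155, np.float64(150.1), np.float64(153.8))]
```

The lever is back to fully open, the block is square in the open jaws with its cover home, and the robot touches nothing.

```bash
python3 -c "
from plant import r
print(r.sign_off())"
```

```text
the job is handed in; nothing more can be done
None
```

The job is handed in: the screwdriver lies on the table, the block's cover is home, and the block stands in the reopened jaws. The last wrist picture measured the jaws fully open and the block square; the interface gave no verdict on the run.

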